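# Fill the last cradle, then lift the chicory carrier off the scale and hold it level

## Robot

A 6-joint arm with a two-finger parallel gripper is mounted at the origin on the work surface. World frame = base frame: x ahead of the robot, y to its left, z up, the work surface at z = 0. Lengths are in m, angles in degrees, forces in N, time in s.
With the tool pointing down it reaches from about 0.35 to 0.725 m from the base axis. Payload 4.3 kg.
Tool frame: the origin (TCP) lies at the centre of the arm's flange, where the gripper is bolted on; the fingertips stand 173 mm ahead of it and the grasp point (between the pads) lies 155 mm ahead of it; z points along the fingers, y is the direction in which the jaws open and shut (so a half turn about z gives the same grasp; the last joint's range is limited). The gripper opens to 85 mm and grips with 20 to 120 N. Pads are 22 mm wide; open, the fingers measure 114 mm over their backs; the gripper's body (76 mm by 85 mm) begins 54 mm behind the grasp point. The pads swing forward as they close: fully open they stand 13 mm farther back than shut.
Start: joints at [-80.747, 21.618, 4.641, 73.018, 0, 83.68], TCP at [0.154, -0.554, 0.405] pointing down, gripper open.
Joint ranges: [-156.06, 156.06], [-48.1, 94.91], [-58.44, 69.94], [-101.28, 121.22], [-78.64, 73.56], [-180, 180]. Speed limits (degrees/s): [147.25, 147.25, 180, 180, 180, 180].

## Interface

Orientations are given as [roll, pitch, yaw] about the fixed x, y, z axes, in that order (R = Rz(yaw) Ry(pitch) Rx(roll)).
In Python, from bench import goto, movel, move_joints, move_gripper, wait, inverse_kinematics, sense, camera, MotionError, hand_in, boxes_of gives the robot as it stands. Calls block until the motion is done:
- goto(position, orientation): joint-space move of the TCP to a pose.
- movel(position, attitude=None, max_speed=0.15, force_limit=None): straight line of the TCP; attitude=None keeps the orientation; max_speed is the mean speed in m/s. With force_limit (N) it stops when the force on the tool has changed by that much, and returns True; else False.
- move_joints(angles): joint-space move.
- move_gripper(opening): finger opening in m; the grip force is fixed at half the most; returns when the fingers have stopped.
- wait(seconds).
- inverse_kinematics(position, orientation): joint angles nearest the present ones, or None.
- sense(): the state.
- camera(name): name is "side" or "top"; returns a dict with "color" (384x512x3 uint8, red, green, blue), "vfov" (degrees; the focal length in pixels is half the picture's height over the tangent of half this angle, whatever the lens; pixels are square), "cx", "cy" (the principal point, pixels), "world_to_cam" (4x4, takes a point from world to camera coordinates). Camera axes: x right, y down, z forward; pixel columns grow to the right and rows downward; lengths in m; the calibration is good to about 2 mm. A picture is of the moment at which its call begins. There is no depth.
A pose or a line that the arm cannot do raises MotionError and nothing moves.
- hand_in(): hands the job in, once; it reports no verdict.
Trained networks look in the newest picture that a camera, given by its name, has taken for a name from the list of things; names that differ only in an ending like _2 or _b are one class to them, and where a whole thing is asked for, a point or a joint stands for the part that bears it (a point fixed in the world has none). Each returns a list of dicts, best first, with "p" (0 to 1); they miss things now and then, are a little off and sometimes report something else, mostly with a low value. They report only what shows in the picture. A call takes as long as a camera call. They do not tell look-alikes from the thing itself.
- boxes_of(target, camera): "rect" ([left, top, right, bottom] in pixels, round what is visible of it).
The state is a dict: "clock": time; "joints": joint angles; "joint_velocities": joint speeds; "joint_efforts": joint torques, N m; "tcp_pos": TCP position; "eef_rot": TCP orientation; "ft_force": force on the tool from outside, world axes, zero at the start; "wrist_torque": the same for the moment, N m; "opening": finger opening in m.
Only numpy, scipy, OpenCV 4.12 (cv2) and the standard library are available. Lean on these libraries where they do the work, as an engineer would, in place of code of your own. Each camera call takes 0.05 s, during which the arm holds its last target.

## Task

The carrier on the scale is one chicory head short: take the trimmed head from the board, not the one still on its root, and lay it down in the empty cradle without dropping it. Then lift the full carrier by its handle about 10 cm clear of the scale, level all the way so that no head rolls out, and hold it there level and still in the air for at least three seconds; finish with it still in the grip, ready to be handed over. Leave the rooted head, the knife and the punnets where they are.

Things in the scene. Friction and masses are not known exactly. Their poses are not given: they have to be found in the camera images.
- spare: the trimmed chicory head to add, lying loose on the white board: a closed pale-yellow bud 118 mm long, straight and 46 mm across for its middle 40 mm and tapering to both ends, about 100 g, no root. Origin on its long axis half-way along, so 23 mm above the board; its y axis runs along the head to the pointed tip. It may roll if pushed.
- rooted: the other head on the board, to be left alone: the same bud but with a brown root, 233 mm long in all, up to 46 mm across, lying beside the trimmed head. Origin on its long axis half-way along; y axis to the pointed tip.
- board: white plastic trimming board, fixed, 270 (x) by 300 (y) by 12 mm high; origin under its centre on the bench.
- scale: bench scale, fixed: steel platter 250 (x) by 310 (y) mm, its top 66 mm above the bench, with a low display panel towards the robot up to 210 mm from the platter's centre and 55 mm high. Origin on the bench under the platter's centre.
- carrier: loose black plastic carrier standing on the platter, 222 (x) by 306 (y) mm, walls 53 mm high, about 0.36 kg empty, 0.76 kg full. Two by two open-topped cradles, centres 106 mm apart in x and 146 mm in y, parted by walls 36 mm (along y) and 44 mm high (along x); three hold heads. A fixed arch handle stands across the middle, at y = 0. Origin under its centre, z up.
- carrier_grip (a point): centre of the handle's straight grip bar, 150 mm above the carrier's underside; the bar runs along the carrier's x axis, straight for 130 mm, 22 mm wide (y) and 24 mm high; about 95 mm of free space under it. Axes as the carrier's.
- empty_cradle (a point): where the missing head's centre belongs: middle of the empty cradle (carrier x = -53, y = -73 mm), 29 mm above the carrier's underside, the height of a lying head's axis. Axes as the carrier's: the head lies along y, tip either way. The cradle is 100 (x) by 140 (y) mm inside; its shallow V floor (6 mm above the underside in the middle, 15 mm at the sides) keeps a head in the middle.
- head1: head already in the carrier, same size as the trimmed one, beside the empty cradle in x (carrier x = +53, y = -73 mm). Origin at its centre.
- head2: head already in the carrier, diagonally across from the empty cradle (x = +53, y = +73 mm). Origin at its centre.
- head3: head already in the carrier, beyond the handle from the empty cradle in y (x = -53, y = +73 mm). Origin at its centre.
- knife: bystander: trimming knife with a grey handle, 185 mm long, 16 mm high, on the far side of the bench. Origin near its middle.
- punnets: bystander: stack of brown cardboard punnets, 110 by 150 mm, 60 mm high, on the far side of the bench. Origin under its centre.
Things that resemble listed ones, but are neither listed nor needed, are in the scene too. What is shaped like the spare but red is not meant. What is shaped like the head1 but orange or purple is not meant.

How it is judged (in metres and radians):
On the way, in this order (a step that is already met when the one before it is completed fails the run):
1. the trimmed head lies in the empty cradle, let go, while the carrier stands on the scale (x of spare in the frame of empty_cradle between -0.03 and 0.03 m and y of spare in the frame of empty_cradle between -0.025 and 0.025 m and z of spare in the frame of empty_cradle between -0.012 and 0.015 m and angle between the y axis of spare and the y axis of carrier, either way round below 0.35 rad and contact force between spare and the fingers below 0.2 N and contact force between carrier and scale above 3 N and contact force between carrier and the fingers below 0.5 N), for 0.3 s.
2. the full carrier is held by its handle at least 70 mm clear of the platter, level and still, for two seconds (distance between the grasp point and carrier_grip below 0.075 m and z of carrier in the frame of scale above 0.136 m and contact force between carrier and scale below 0.1 N and contact force between carrier and the fingers above 3 N and angle between carrier's own z axis and vertical below 0.1 rad and linear speed of carrier below 0.03 m/s and angular speed of carrier below 0.15 rad/s and contact force between carrier and table below 0.1 N and contact force between carrier and board below 0.1 N and contact force between carrier and rooted below 0.1 N and contact force between carrier and punnets below 0.1 N and contact force between carrier and knife below 0.1 N and x of spare in the frame of empty_cradle between -0.03 and 0.03 m and y of spare in the frame of empty_cradle between -0.025 and 0.025 m and z of spare in the frame of empty_cradle between -0.012 and 0.015 m and angle between the y axis of spare and the y axis of carrier, either way round below 0.35 rad and x of head1 in the frame of empty_cradle between 0.076 and 0.136 m and y of head1 in the frame of empty_cradle between -0.025 and 0.025 m and z of head1 in the frame of empty_cradle between -0.012 and 0.015 m and x of head2 in the frame of empty_cradle between 0.076 and 0.136 m and y of head2 in the frame of empty_cradle between 0.121 and 0.171 m and z of head2 in the frame of empty_cradle between -0.012 and 0.015 m and x of head3 in the frame of empty_cradle between -0.03 and 0.03 m and y of head3 in the frame of empty_cradle between 0.121 and 0.171 m and z of head3 in the frame of empty_cradle between -0.012 and 0.015 m), for 2 s.
At the end, for the whole second after the job is handed in: The gripper alone holds the carrier by its handle (within 75 mm of the bar's centre) at least 70 mm above the platter, tilted under 0.10 rad, under 0.03 m/s and 0.15 rad/s; all four heads lie in their own cradles (within 30 mm in x, 25 mm in y); added one within 0.35 rad of along it (all of step 2 and contact force between spare and the fingers below 0.2 N); the arm keeps its last pose, push and grip.
It fails at once if the carrier is tipped more than 0.26 rad (angle between carrier's own z axis and vertical above 0.26 rad).
It fails at once if the trimmed head is dropped (it falls free faster than 0.7 m/s, as from 25 mm) (contact force between spare and the fingers below 0.05 N and linear speed of spare above 0.7 m/s).
It fails at once if the rooted head is moved by more than 40 mm (distance of rooted from where it was at the start of the episode above 0.04 m).
It fails at once if the knife is moved by more than 40 mm (distance of knife from where it was at the start of the episode above 0.04 m).
It fails at once if the stack of punnets is moved by more than 40 mm (distance of punnets from where it was at the start of the episode above 0.04 m).
It also fails if it takes over 64 s, if anything falls off the work surface, if the arm or the gripper's body presses on something with over 40 N, if the wrist force passes 120 N, or if a joint passes its speed limit or range.

## Working session

There is one attempt and no reset: what is moved stays moved. The work goes in short steps, each a Python script; the robot and the scene stay as the last script left them, time stands still between calls to the robot, and variables do not carry over. Pictures are saved under pics/ and viewed, and the job is handed in when it is done.

```bash
mkdir -p pics; ls; cat > h.py <<'E'
import numpy as np, cv2
from bench import *
def K(c):
    f=c["color"].shape[0]/2/np.tan(np.radians(c["vfov"])/2); return f,c["cx"],c["cy"]
def ray(c,u,v):
    f,cx,cy=K(c); T=np.array(c["world_to_cam"]); R=T[:3,:3]; t=T[:3,3]
    return -R.T@t, R.T@np.array([(u-cx)/f,(v-cy)/f,1.0])
def at_z(c,u,v,z):
    o,d=ray(c,u,v); return o+d*(z-o[2])/d[2]
def proj(c,p):
    f,cx,cy=K(c); T=np.array(c["world_to_cam"]); q=T[:3,:3]@np.array(p)+T[:3,3]
    return np.array([cx+f*q[0]/q[2],cy+f*q[1]/q[2]])
def save(img,n): cv2.imwrite("pics/"+n,img[:,:,::-1])
E
python3 - <<'E'
from h import *
for n in ("top","side"):
    c=camera(n); save(c["color"],n+"0.png"); print(n,c["vfov"],c["cx"],c["cy"],np.round(ray(c,256,192),3).tolist())
    for t in ["spare","rooted","board","scale","carrier","carrier_grip","head1","knife","punnets"]:
        print(t,[(b["rect"],round(b["p"],2)) for b in boxes_of(t,n)])
s=sense();print(s["clock"],s["eef_rot"],s["opening"])
E
```

```text
pics
top 56.50752582524075 256.1801455293323 194.21024042682043 [[0.407, -0.033, 1.248], [0.15, 0.008, -0.989]]
spare [([311.1, 123.6, 338.9, 153.3], 0.86), ([375.1, 170.9, 406.8, 185.2], 0.75), ([302.7, 178.4, 339.5, 197.7], 0.57)]
rooted [([274.8, 216.9, 338.4, 231.9], 0.86), ([153.9, 177.0, 177.4, 189.2], 0.56)]
board [([264.8, 164.2, 358.8, 252.6], 0.75)]
scale [([151.2, 158.0, 241.8, 268.7], 0.86)]
carrier [([130.0, 161.3, 241.6, 244.2], 0.92)]
carrier_grip [([128.3, 156.8, 239.2, 246.4], 0.82), ([147.1, 209.6, 170.3, 223.9], 0.31)]
head1 [([197.4, 186.4, 230.5, 200.0], 0.89), ([147.5, 206.3, 170.0, 222.4], 0.75), ([97.6, 255.4, 131.9, 272.4], 0.74), ([155.3, 176.0, 188.8, 188.4], 0.69), ([148.6, 121.7, 166.7, 152.5], 0.61), ([263.8, 163.3, 361.0, 253.4], 0.44)]
knife [([276.0, 117.1, 288.3, 161.9], 0.74)]
punnets [([184.5, 115.0, 232.8, 154.9], 0.98)]
side 51.61342386818175 251.2584265215038 192.2957727964529 [[0.056, 0.95, 0.807], [0.391, -0.765, -0.512]]
spare [([275.7, 160.9, 292.2, 173.3], 0.67), ([154.2, 198.6, 284.9, 303.2], 0.64), ([255.5, 178.5, 277.0, 198.8], 0.56), ([214.4, 174.6, 244.4, 186.0], 0.52)]
rooted [([282.1, 188.6, 308.8, 224.0], 0.55)]
board [([232.3, 179.8, 330.0, 238.1], 0.98), ([177.2, 236.8, 212.0, 262.5], 0.67)]
scale [([153.1, 243.1, 299.0, 319.9], 0.76)]
carrier [([154.4, 195.5, 288.9, 302.8], 0.9)]
carrier_grip [([154.7, 197.5, 284.6, 301.1], 0.8)]
head1 [([120.5, 254.9, 145.6, 278.0], 0.81), ([207.4, 251.8, 236.0, 280.8], 0.79), ([213.1, 221.5, 240.2, 238.3], 0.7), ([176.1, 240.2, 212.3, 265.4], 0.68), ([228.7, 340.3, 250.0, 382.2], 0.6)]
knife [([185.2, 195.3, 225.3, 203.0], 0.48)]
punnets [([137.3, 211.8, 192.0, 250.4], 0.69)]
1.0 [ 1.79991521e+02 -1.81536520e-03  1.55716113e+01] 0.08519577861326988
```

```bash
python3 - <<'E'
import cv2
a=cv2.imread("pics/top0.png")[95:295,80:420]; cv2.imwrite("pics/top0c.png",cv2.resize(a,(800,470),interpolation=cv2.INTER_CUBIC))
a=cv2.imread("pics/side0.png")[150:350,100:360]; cv2.imwrite("pics/side0c.png",cv2.resize(a,(780,600),interpolation=cv2.INTER_CUBIC))
E
```

```text
(no output)
```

View pics/top0c.png

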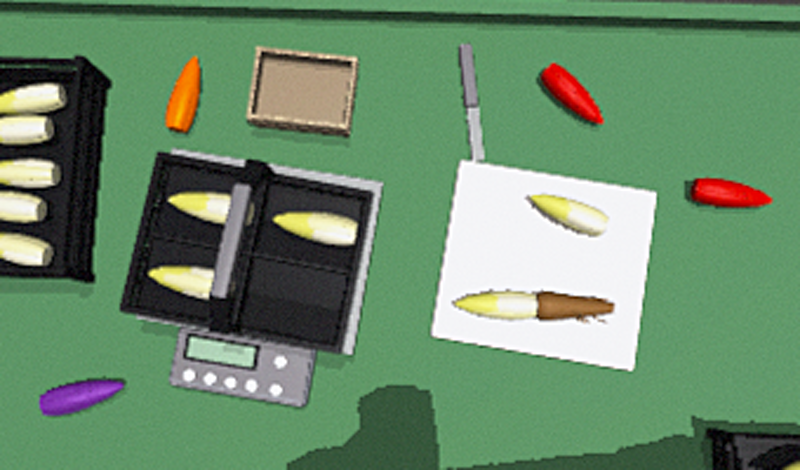

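View pics/side0c.png

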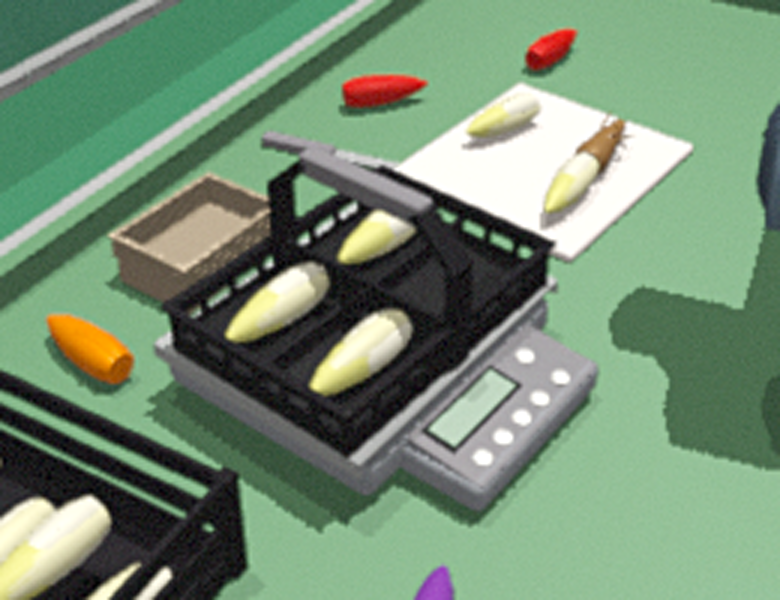

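The top picture shows three pale-yellow or head-shaped candidates for the spare on the bench:
- **Pale bud on the board**, px (321,188): no root, loose on the white board. It fits the description.
- **Rooted head**, px (306,225): has a brown root, so it's not the one.
- **Red ones**, px (325,138) and (391,178): wrong colour.

The empty cradle is at about px (205,219), the near-right one. I'll confirm with an enlarged crop and measure.

```bash
python3 - <<'E'
import cv2
a=cv2.imread("pics/top0.png")
b=cv2.resize(a[170:206,294:346],None,fx=14,fy=14,interpolation=cv2.INTER_CUBIC); cv2.imwrite("pics/sp.png",b)
b=cv2.resize(a[150:255,125:250],None,fx=5.6,fy=5.6,interpolation=cv2.INTER_CUBIC)
for i in range(0,125,10): cv2.putText(b,str(125+i),(int(i*5.6),10),0,.35,(255,255,255),1); cv2.line(b,(int((i+.5)*5.6),12),(int((i+.5)*5.6),18),(0,0,255),1)
for i in range(0,105,10): cv2.putText(b,str(150+i),(0,int(i*5.6)+5),0,.35,(255,255,255),1); cv2.line(b,(26,int((i+.5)*5.6)),(32,int((i+.5)*5.6)),(0,0,255),1)
cv2.imwrite("pics/ca.png",b)
E
```

```text
(no output)
```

View pics/sp.png

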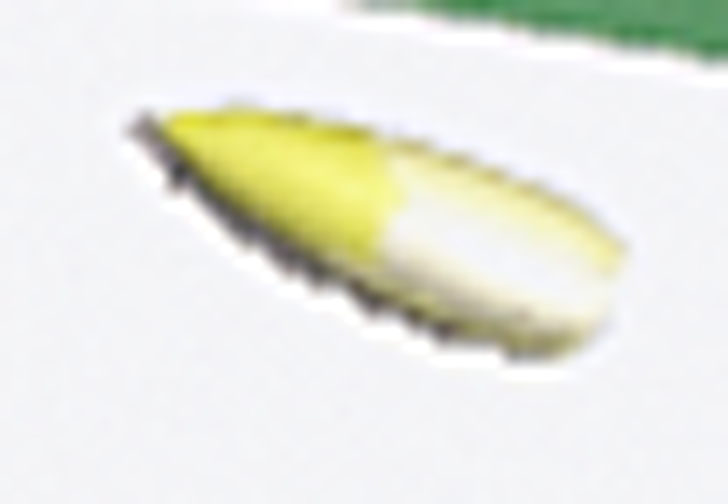

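View pics/ca.png

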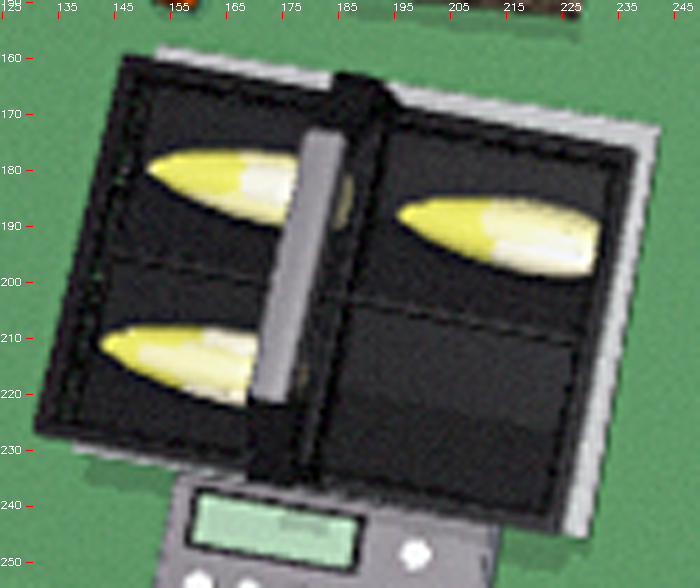

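```bash
python3 - <<'E'
from h import *
c=camera("top"); s=camera("side")
def cp(u,v,x0,y0,k): return (x0+u/k-.5,y0+v/k-.5)
rim=[at_z(c,*cp(u,v,125,150,5.6),0.119) for u,v in [(125,55),(637,150),(560,530),(35,432)]]
for r in rim: print("rim",r.round(4))
ce=np.mean(rim,0); print("centre",ce.round(4), [np.linalg.norm(rim[i]-rim[(i+1)%4]).round(4) for i in range(4)])
ys=rim[0]+rim[3]-rim[1]-rim[2]; xs=rim[0]+rim[1]-rim[2]-rim[3]
print("yaw",np.degrees(np.arctan2(-ys[0],ys[1])),np.degrees(np.arctan2(xs[1],xs[0])))
bar=[at_z(c,*cp(u,v,125,150,5.6),0.228) for u,v in [(308,130),(345,137),(287,402),(252,400)]]
b=np.mean(bar,0);d=bar[0]+bar[1]-bar[2]-bar[3];print("bar",b.round(4),np.linalg.norm(d)/2,np.degrees(np.arctan2(d[1],d[0])))
# spare
img=c["color"][170:206,294:346].astype(int)
bl=img[:,:,2]; m=((img.max(2)-img.min(2)>22)&(np.arange(52)[None]<50)&(np.arange(36)[:,None]>5)).astype(np.uint8)
n,l,st,_=cv2.connectedComponentsWithStats(cv2.morphologyEx(m,cv2.MORPH_CLOSE,np.ones((5,5))));k=1+np.argmax(st[1:,4]);print(st[k])
v,u=np.where(l==k)
P=np.array([at_z(c,a+294,bb+170,0.035)[:2] for a,bb in zip(u,v)])
mu=P.mean(0);w,V=np.linalg.eigh(np.cov(P.T));ax=V[:,1]*np.sign(V[1,1]);t=(P-mu)@ax;q=(P-mu)@V[:,0]
print("len",t.min(),t.max(),"wid",q.min(),q.max()); 
print("mid",mu+ax*(t.min()+t.max())/2,"mu",mu,"yaw",np.degrees(np.arctan2(-ax[0],ax[1])))
tip=at_z(c,303.8,178.6,.035);bt=at_z(c,337.6,191.5,.035);print("manual",tip,bt,(tip+bt)/2)
for b in boxes_of("spare","side")[:4]: print(b)
for z in [.035]:
  print("side proj mid",proj(s,[*(mu+ax*(t.min()+t.max())/2),z]))
print("bar side",proj(s,[b2 for b2 in [*np.mean(bar,0)[:2],.228]]),"rim side",[proj(s,r).round(1) for r in rim])
cv2.imwrite("pics/m.png",cv2.resize((l==k).astype(np.uint8)*255,None,fx=10,fy=10,interpolation=0))
o=s["color"].copy()
for r in rim+bar+[tip,bt]: cv2.circle(o,tuple(int(x) for x in proj(s,r).round()),1,(255,0,0),-1)
save(cv2.resize(o[150:350,100:360],(780,600),interpolation=cv2.INTER_CUBIC),"sidechk.png")
E
```

```text
rim [0.6756 0.3325 0.119 ]
rim [0.6278 0.0341 0.119 ]
rim [0.4105 0.0694 0.119 ]
rim [0.4568 0.3674 0.119 ]
centre [0.5427 0.2009 0.119 ] [np.float64(0.3022), np.float64(0.2202), np.float64(0.3016), np.float64(0.2216)]
yaw -8.953758068656573 -9.151285178492685
bar [0.5409 0.1998 0.228 ] 0.14126313455548958 -8.551263444431255
[ 11   8  34  17 313]
len -0.052474848402992956 0.06514503171890855 wid -0.01995115273961418 0.02056550516671366
mid [ 0.62287009 -0.24615581] mu [ 0.62066572 -0.25209501] yaw -20.362661008736016
manual [ 0.64245897 -0.18740072  0.035     ] [ 0.60064328 -0.30374293  0.035     ] [ 0.62155113 -0.24557182  0.035     ]
{'rect': [255.0, 181.1, 277.1, 197.5], 'p': 0.78}
{'rect': [213.2, 176.9, 240.6, 184.2], 'p': 0.53}
{'rect': [276.5, 161.8, 289.2, 176.2], 'p': 0.42}
side proj mid [266.44923061 188.76021377]
bar side [221.86046768 207.2762836 ] rim side [array([154.2, 251. ]), array([227.1, 204. ]), array([284.2, 229.4]), array([215.6, 287.7])]
```

View pics/sidechk.png

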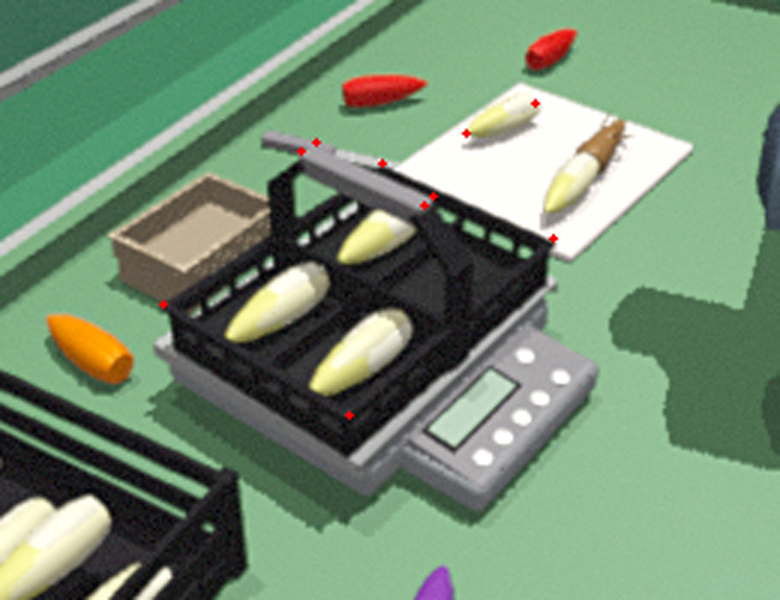

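```bash
cat >> h.py <<'E'
SP=np.array([.622,-.246]); SY=-20.2
CA=np.array([.542,.2005]); CY=-8.9
def inC(x,y):
    a=np.radians(CY);return CA+np.array([x*np.cos(a)-y*np.sin(a),x*np.sin(a)+y*np.cos(a)])
E
python3 - <<'E'
from h import *
cr=inC(-.053,-.073);print(cr)
for y in (SY+90,SY-90):
  for z in (.199,.32): print("sp",y,z,np.round(inverse_kinematics([*SP,z],[180,0,y]),1))
for y in (CY+90,CY-90):
  for z in (.26,.45): print("cr",y,z,np.round(inverse_kinematics([*cr,z],[180,0,y]),1))
for y in (CY,CY+180):
  for z in (.371,.475): 
    q=inverse_kinematics([*CA,z],[180,0,y]);print("bar",y,z,None if q is None else np.round(q,1))
E
```

```text
[0.47834427 0.13657858]
sp 69.8 0.199 [-27.   39.2   2.5  53.3   0.   83.2]
sp 69.8 0.32 [-27.   34.6  12.9  68.3   0.   83.2]
sp -110.2 0.199 [-27.   39.2   2.5  53.3   0.  -96.8]
sp -110.2 0.32 [-27.   34.6  12.9  68.3   0.  -96.8]
cr 81.1 0.26 [  8.6  18.3 -22.7  49.    0.  107.5]
cr 81.1 0.45 [  8.6  12.   -1.8  76.1   0.  107.5]
cr -98.9 0.26 [  8.6  18.3 -22.7  49.    0.  -72.5]
cr -98.9 0.45 [  8.6  12.   -1.8  76.1   0.  -72.5]
bar -8.9 0.371 [  14.    22.5    1.    68.5    0.  -157.1]
bar -8.9 0.475 [  14.    21.8   15.3   83.5    0.  -157.1]
bar 171.1 0.371 [14.  22.5  1.  68.5  0.  22.9]
bar 171.1 0.475 [14.  21.8 15.3 83.5  0.  22.9]
```

```bash
python3 - <<'E'
from h import *
goto([*SP,.32],[180,0,SY+90])
movel([*SP,.199],max_speed=.12,force_limit=15)
move_gripper(.03)
s=sense();print(s["opening"],s["tcp_pos"],s["ft_force"],s["clock"])
movel([*SP,.25],max_speed=.08)
print(sense()["opening"],sense()["ft_force"])
movel([*SP,.40],max_speed=.15)
s=sense();print(s["opening"],s["ft_force"],s["clock"])
for n in("top","side"):
  c=camera(n);p=proj(c,[*SP,.235]);print(p)
  x,y=int(p[0])-60,int(p[1])-60;x=max(x,0);y=max(y,0)
  save(cv2.resize(c["color"][y:y+120,x:x+120],(480,480),interpolation=cv2.INTER_CUBIC),"g_"+n+".png")
E
cd pics; python3 -c "
import cv2,numpy as np
cv2.imwrite('g.png',np.hstack([cv2.imread('g_top.png')[:,:400],cv2.imread('g_side.png')[:,:400]]))"
```

```text
0.04437974220075713 [ 0.62248805 -0.24617838  0.20005604] [0.03071622 1.04432508 4.28357542] 4.8083
0.04386472476285301 [ 0.5199983   0.72963002 -1.67294907]
0.04435256510818998 [-0.58737845 -0.15786374 -0.61982249] 6.75
[332.95124583 173.13249369]
[268.55627704 140.85791134]
```

View pics/g.png

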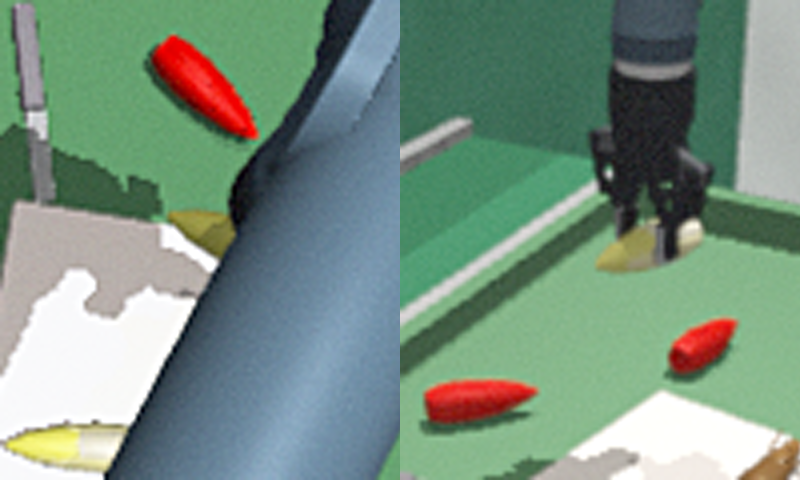

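The side view shows the head held level and near its middle: tip at crop x 597, blunt end at 705, fingers at about 650. Next I'll lay it in the cradle.

```bash
python3 - <<'E'
from h import *
cr=inC(-.053,-.073)
movel([*SP,.45],max_speed=.15)
goto([*cr,.45],[180,0,CY+90]); wait(.3)
print(sense()["opening"],sense()["tcp_pos"],sense()["ft_force"])
movel([*cr,.32],max_speed=.12)
c=camera("side");save(cv2.resize(c["color"][150:350,100:360],(780,600),interpolation=cv2.INTER_CUBIC),"pl.png")
print(sense()["clock"],sense()["opening"])
E
```

```text
0.044186591283547405 [0.4787826  0.13608393 0.44988068] [ 0.59241792 -0.36523572 -0.6959582 ]
10.425 0.04417836996241978
```

View pics/pl.png

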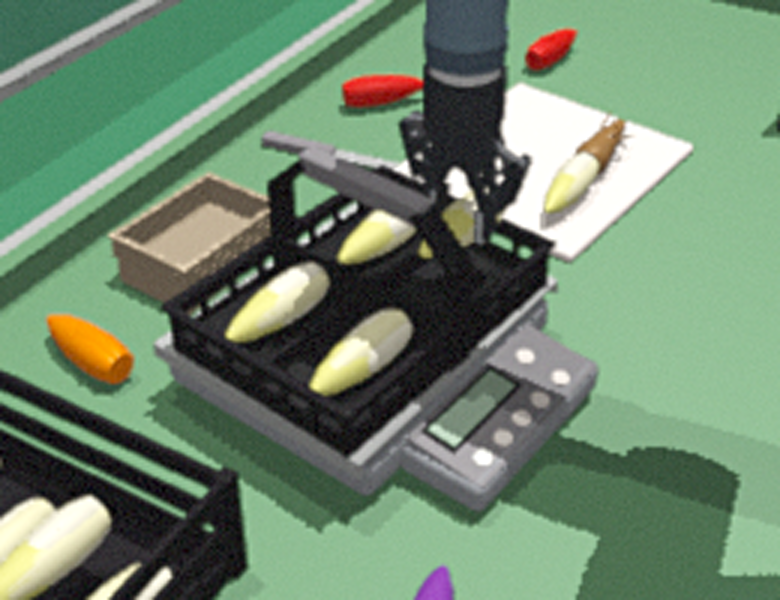

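The side view shows the head over the near-right cradle, behind the right handle post (crop 455,225), with nothing in its way. I'll lower it.

```bash
python3 - <<'E'
from h import *
cr=inC(-.053,-.073)
movel([*cr,.275],max_speed=.08,force_limit=10)
h=movel([*cr,.260],max_speed=.02,force_limit=5)
s=sense();print(h,s["tcp_pos"],s["ft_force"],s["opening"])
move_gripper(.052); print(sense()["opening"])
move_gripper(.060); wait(.3)
s=sense();print(s["opening"],s["ft_force"],s["clock"])
movel([*cr,.40],max_speed=.1)
goto([*CA,.48],[180,0,CY+180])
c=camera("side");save(cv2.resize(c["color"][150:350,100:360],(780,600),interpolation=cv2.INTER_CUBIC),"pl2.png")
c=camera("top");save(cv2.resize(c["color"][130:260,100:270],(780,596),interpolation=cv2.INTER_CUBIC),"pl2t.png")
print(sense()["clock"])
E
```

```text
True [0.4781509  0.1365589  0.26052115] [0.56030973 0.2912294  4.18347371] 0.043538303681946985
0.052197195732882326
0.060143558662953386 [-0.49689566 -0.31477733 -0.6611002 ] 12.6333
15.6083
```

View pics/pl2.png

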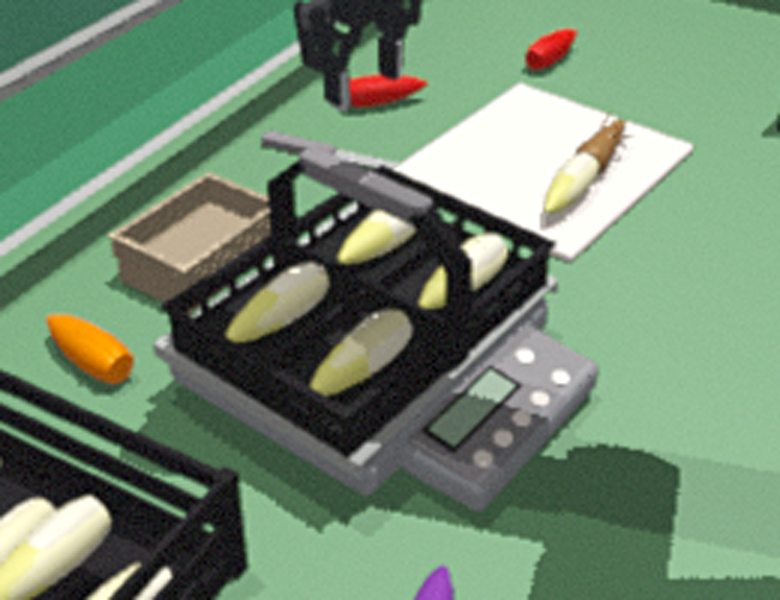

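View pics/pl2t.png

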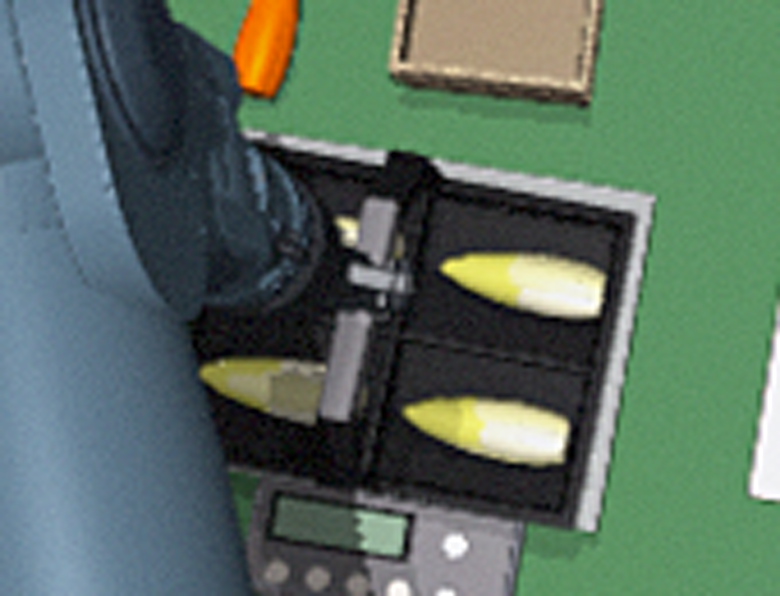

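Both views show the new head lying in the empty cradle, parallel to head1 (top crop (402,410)–(570,435)), and the carrier hasn't moved. Next I'll grip the handle.

```bash
python3 - <<'E'
from h import *
move_gripper(.085)
h=movel([*CA,.371],max_speed=.1,force_limit=12)
s=sense();print(h,s["tcp_pos"],s["opening"])
move_gripper(.0)
s=sense();print(s["opening"],s["ft_force"],s["wrist_torque"],s["tcp_pos"])
movel([*CA,.386],max_speed=.02); wait(.3)
s=sense();print(s["opening"],s["ft_force"],s["wrist_torque"],s["tcp_pos"],s["clock"])
c=camera("side");save(cv2.resize(c["color"][150:350,100:360],(780,600),interpolation=cv2.INTER_CUBIC),"li.png")
E
```

```text
False [0.54227972 0.20056002 0.37175609] 0.08478317888685179
0.02112306542248262 [-0.21830952  3.94609098  2.86497322] [ 0.83541409  0.05889904 -0.11254832] [0.54218567 0.20112646 0.37161956]
0.020955922126310863 [-0.37055798 -0.59379608 -7.61650787] [-0.0052612  -0.04929872 -0.01891718] [0.54195918 0.2005007  0.38591494] 19.025
```

View pics/li.png

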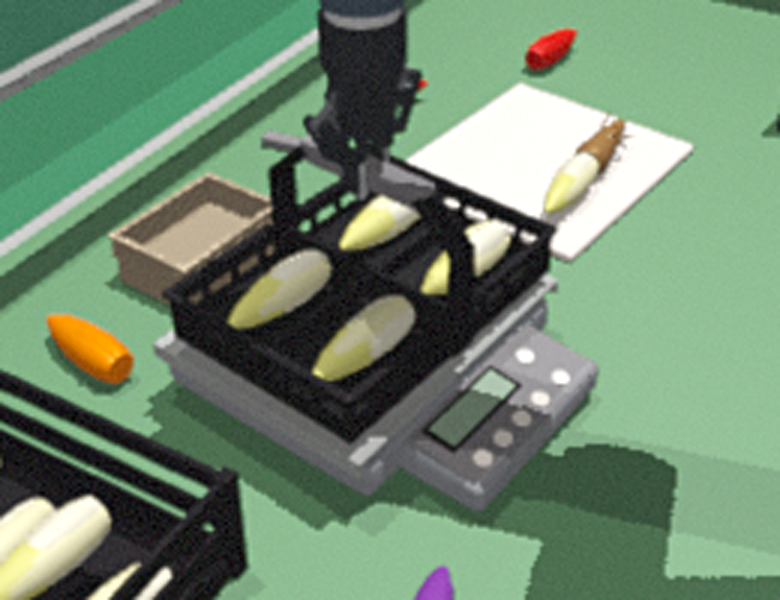

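The carrier is off the platter. The load is about 7 N with almost no moment, and it looks level.

```bash
python3 - <<'E'
from h import *
movel([*CA,.474],max_speed=.04); wait(3.6)
s=sense();print(s["opening"],s["ft_force"],s["wrist_torque"],s["tcp_pos"],s["eef_rot"],np.abs(s["joint_velocities"]).max(),s["clock"])
c=camera("side")
# predicted rim corners if level, raised by 0.1025
o=c["color"].copy()
for x,y in [(.111,.153),(.111,-.153),(-.111,-.153),(-.111,.153)]:
    for z in (.066+.1025,.119+.1025): cv2.circle(o,tuple(int(v) for v in proj(c,[*inC(x,y),z]).round()),1,(255,0,0),-1)
save(cv2.resize(o[120:320,100:360],(780,600),interpolation=cv2.INTER_CUBIC),"up.png")
E
```

```text
0.020991764587705918 [-0.22908929  0.22508138 -6.33860985] [ 0.04640928 -0.00458261 -0.01095433] [0.54200128 0.20049836 0.47399961] [-1.79999789e+02  1.38202674e-03  1.71101052e+02] 0.08014068473345479 25.025
```

View pics/up.png

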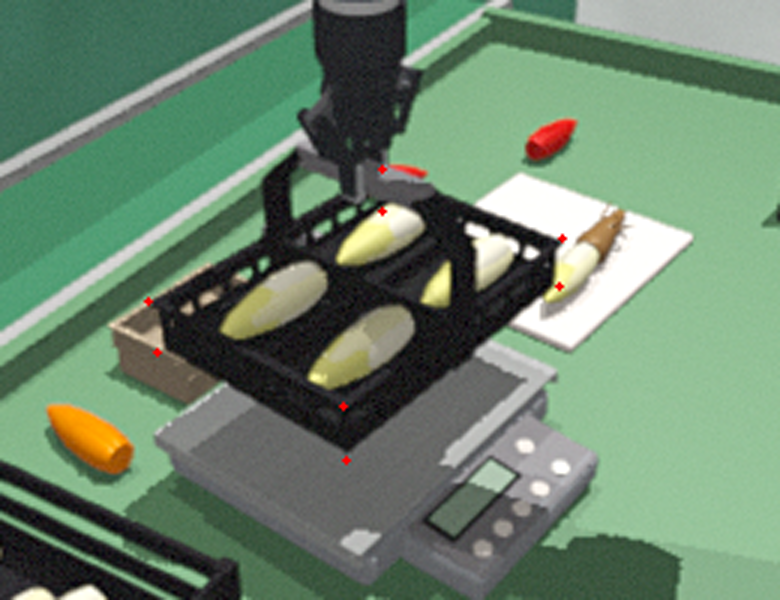

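The picture agrees with a level carrier about 10 cm above the platter: rim and foot corners are within about 15 crop px (about 5 camera px) of the predicted points. All four heads are in their cradles and it is holding still, so I'm handing in.

```bash
python3 - <<'E'
from h import *
hand_in()
E
```

```text
the job is handed in; nothing more can be done
```

I laid the trimmed head in the empty cradle and let it go there. I then lifted the full carrier by its handle about 10 cm, held it there for 3.6 s, and handed in with it still gripped (25 s on the clock, limit 64 s).

**Last checks:**
- **Grip and load:** finger opening was steady at 21 mm. The load was about 6–7 N, a little under the 7.5 N expected for 0.76 kg. The moment at the wrist was under 0.05 N m.
- **Picture after the hold:** all four heads were in their own cradles and the carrier was clear of the scale and looked level. Its corners lay up to about 5 camera pixels from where I predicted them, with smaller offsets of the same kind before the lift. I read this as bias in my corner model rather than tilt.
- **Bystanders:** the rooted head and punnets were where they started. I never went near the knife and it was hidden behind the arm at the end, so I didn't check it in the final picture.

No check failed, but `hand_in()` reports no verdict, so I can't confirm the result was accepted.

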